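Lock a bench press at top dead centre and draw out its die slide

ROBOT

A 6-joint arm with a two-finger parallel gripper is mounted at the origin on a cart in front of the work surface, level with it; the furniture and walls round the work are solid. World frame = base frame: x ahead of the robot, y to its left, z up, the work surface at z = 0. Lengths are in m, angles in rad, forces in N, time in s.
With the tool pointing down it reaches from about 0.325 to 0.75 m from the base axis. Payload 7.6 kg.
Tool frame: the origin (TCP) lies midway between the tips of the shut fingers; the grasp point (between the pads) lies 19 mm behind it (r.hold_point_z is the distance from the TCP to the grasp point, in m); z points along the fingers, y is the line along which they close (so a half turn about z gives the same grasp; the last joint's range is limited). The gripper opens to 85 mm and grips with 20 to 120 N. Pads are 22 mm wide; open, the fingers measure 114 mm over their backs; the gripper's body (76 mm by 85 mm) begins 54 mm behind the grasp point. The pads swing forward as they close: fully open they stand 13 mm farther back than shut.
Start: joints at [-1.388, 0.052, 1.401, -0, 1.689, -0.07], TCP at [0.131, -0.508, 0.197] pointing down, gripper open.
Joint ranges: [-2.9, 2.9], [-0.91, 2.17], [0.12, 2.37], [-1.06, 4.2], [0.26, 2.73], [-2.93, 2.93]. Speed limits (rad/s): [2.57, 2.57, 3.01, 3.14, 3.14, 3.14].

INTERFACE

Orientations are given as a rotation vector (axis times angle).
In Python, from workcell import r gives the robot as it stands.
- The arm moves only by the tool arm_command, never from a script. Its argument "commands" is a list of rows, each a list of 3 entries, a list of its own where there are three numbers: the closure, from 0 (fully open) to 1 (shut), then the shift along the tool's x, y, z in m, then the turn, a rotation vector about the tool's x, y, z in rad. In form: [[jaw, [tx, ty, tz], [wx, wy, wz]], ...]. A call has 1 to 12 rows; each row shifts and turns the commanded pose from where the row before left it, along the tool's axes as they then stand; what a row does not reach is not made up. A row lasts 1/10 s, in which the tool goes at most 50 mm and 8.59 degrees, less where a joint would pass 70% of its speed; a pose out of reach is approached as far as the arm can. A call is refused whole if a number of a shift passes 0.05 or a number of a turn 0.15, either way. A call with a gripper value outside its range is refused whole. The fingers move at their own pace and stop on an object; the grip force is fixed at half the most. Time passes only in rows, so rows that do not move let the fingers close. It gives the time, the measured TCP pose, the force, the opening and the grip force at its end, in the units of the state.
- r.sense(): the state, without advancing time (a new reading comes with each control period).
- r.capture(name): name is "side" or "top"; returns the picture (480x640x3 uint8, blue, green, red); there is no depth.
- r.camera_model(name): a dict with "camera_matrix" (3x3 intrinsics, pixels), "k1" (the pictures are not rectified: a ray, as slopes to the right and down, at radius r is drawn at 1 + k1 r^2 times it, then the intrinsics apply), "world_to_cam" (4x4, takes a point from world to camera coordinates). Camera axes: x right, y up, looking along -z (the intrinsics and any distortion apply to the point x, -y, -z); pixel columns grow to the right and rows downward; lengths in m; the calibration is good to about 2 mm. A picture is of the moment at which its call begins. camera_model takes no time and is no camera call.
- r.close_job(): hands the job in; it is judged then, once.
The state is a dict: "clock": time; "joints": joint angles; "joint_velocities": joint speeds; "joint_torque": joint torques, N m; "position": TCP position; "orientation": TCP orientation; "wrist_force": force on the tool from outside, world axes, zero at the start; "moment": the same for the moment, N m; "width": finger opening in m; "grip_force": force on a finger pad.
Only numpy, scipy, OpenCV 4.12 (cv2) and the standard library are available. Lean on these libraries where they do the work, as an engineer would, in place of code of your own. Each camera call takes 0.05 s, during which the arm holds its last target. There are 200 camera calls.

TASK

Get the little green bench press ready for a die change: turn its flywheel by hand until the red-marked notch, now hidden behind the yellow guard, comes up to the very top, in the guard's window, and swing the safety latch right down into that notch so that the wheel is locked. Only when it is locked, pull the die slide all the way out towards the front of the press, and leave everything so. Don't knock the tub, the reel or the cutters that lie around.

Things in the scene. Friction and masses are not known exactly. Their poses are not given: they have to be found in the camera images.
- press: green cast bench press, fixed; base plate 215 x 130 x 18 mm. Origin on the bench under the ram; x to the rear of the press (its front, -x, faces the robot), y to its left, z up. Head 70 mm wide (y -35 to 35 mm), front face at x = -39 mm, top 188 mm up; the throat under it is open up to 96 mm. Flywheel, guard and latch stand on its right, centred on y = -105 mm
- axle (a point): centre of the flywheel (press frame 0, -105, 140 mm), on its axle along the press's y; has the press's axes and does not turn. Wheel 140 mm in diameter; steel rim 26 mm wide (y), radius 50 to 70 mm; web inside it only 8 mm thick; hub 35 mm in diameter. 57 mm are free between rim and frame, all is free on the other side
- window (a point): centre of the window in the yellow guard, on its outer face straight above the axle; opening 22 mm (y) by 32 mm (x). The guard, 44 mm wide, outer radius 83 mm (87 at the front lip), hides the wheel from 28 degrees before the top, over the top, to 124 degrees down the rear. The front of the rim below that is bare: pinch it there across its faces, tool slanting down and to the rear
- mark (a point): middle of the notch's mouth on the flywheel's rim, 70 mm from the axle; turns with the wheel. Notch 15 mm wide at the mouth, 9 mm at the bottom, 14 mm deep, right across the rim; red paint beside it on rim and faces
- flywheel (a joint): rad: 0 with the notch exactly at the top, positive with it to the rear of the top (press +x), negative to the front; it goes right round and counts on, so 6.283 is the top again. Starts at 0.9 to 2.0. Stays where it is left (friction about 0.12 Nm, 2 N at the rim). Over the last 0.87 rad to the top the crank lifts the ram, by 9 mm
- latch_pivot (a point): pivot of the latch above the rear of the guard (press frame 50, -105, 218 mm); its axis runs along the press's y
- latch_knob (a point): centre of the black ball knob, 24 mm in diameter, at the end of the dark latch lever (13 mm wide). It circles the pivot; with the latch home it lies 95 mm in front of the pivot and 37 mm above it
- latch (a joint): rad: 0 fully down, home in the notch; grows as the knob swings up and to the rear; stop at 1.0. Starts raised, 0.55 to 0.9; the stiff hinge (0.08 Nm, 1 N at the knob) keeps it where it is left. Its tapered nose, 50 mm in front of the pivot, reaches 11 mm into the notch if that is within about 4 degrees of the top, and centres the wheel; else it rests on the rim at about 0.2
- slide_handle (a point): middle of the die slide's black pull bar, 13 mm thick, 77 mm long along the press's y, centre 42 mm above the bench and (slide in) 130 mm in front of the press origin, 35 mm before the base plate. Two 8 mm rods, 52 mm apart, join it to the slide
- die_slide (a joint): how far the die slide is drawn out to the front, m: 0 in, stop at 0.050; friction about 2.5 N. With the ram down its punch stands in the die ring and holds the slide
- screw_tub_mid (a point): bystander: square white plastic tub with a blue lid, 67 x 67 x 68 mm, point at its centre
- reel_mid (a point): bystander: reel of solder with blue flanges, standing, 59 mm in diameter, 43 mm high, point at its centre
- cutters_mid (a point): bystander: cutters with orange handles lying flat, 47 x 142 x 14 mm, point at their centre

How it is judged:
On the way:
1. the latch is fully down in the notch, with the red mark at the top (value of joint latch below 0.08 rad and (value of joint flywheel between -0.06 and 0.06 rad or value of joint flywheel between 6.2232 and 6.3432 rad)), for 0.2 s.
At the end, for the whole second after the job is handed in: The notch is at the top within 0.06 rad, the latch is down in it (below 0.08 rad), and the die slide is drawn out by at least 43 of its 50 mm and at rest (all of step 1 and value of joint die_slide above 0.043 m and velocity of joint die_slide below 0.01 m/s); the robot touches nothing.
It fails at once if the die slide is drawn out before the wheel is locked (value of joint die_slide above 0.02 m and value of joint latch above 0.15 rad).
It fails at once if the tub is knocked away (distance of screw_tub_mid from where it was at the start of the episode above 0.03 m).
It fails at once if the reel is knocked away (distance of reel_mid from where it was at the start of the episode above 0.03 m).
It fails at once if the cutters are knocked away (distance of cutters_mid from where it was at the start of the episode above 0.03 m).
It also fails if it takes over 72 s, if anything falls off the work surface, if the arm or the gripper's body presses on something with over 40 N, if the wrist force passes 120 N, or if a joint passes its speed limit or range.

## Working session

There is one attempt and no reset: what is moved stays moved. The work goes in short steps, Python scripts to look and compute and a tool call to move; the robot and the scene stay as the last step left them, time stands still between calls to the robot, and variables do not carry over. Pictures are saved under pics/ and viewed, at most 10 in all, crops included, and the job is handed in when it is done.

Besides the shell and the picture viewer there is one more tool, called after "Emit:" as name([rows], argument=value, ...), one row to a line, values as JSON. arm_command: Moves the arm, as the interface text tells. Its arguments: {"type":"object","properties":{"commands":{"type":"array"}},"required":["commands"]}

```bash
mkdir -p pics; python3 - <<'E'
from workcell import r
import cv2
for n in("side","top"):
    cv2.imwrite(f"pics/{n}0.png",r.capture(n)); m=r.camera_model(n); print(n,m)
print(r.sense(), r.hold_point_z)
E
```

```text
side {'camera_matrix': array([[565.94100674,   0.        , 328.98501608],
       [  0.        , 565.94100674, 238.86901455],
       [  0.        ,   0.        ,   1.        ]]), 'k1': -0.1670456101127981, 'world_to_cam': array([[ 0.99908884, -0.04258574, -0.00281936, -0.54045718],
       [ 0.02377929,  0.50058683,  0.86535968, -0.21763088],
       [-0.03544065, -0.86463824,  0.50114337, -1.00623227],
       [ 0.        ,  0.        ,  0.        ,  1.        ]])}
top {'camera_matrix': array([[526.1885774 ,   0.        , 319.28966991],
       [  0.        , 526.1885774 , 241.93614872],
       [  0.        ,   0.        ,   1.        ]]), 'k1': 0.03389171601238103, 'world_to_cam': array([[ 0.10208076, -0.99475481, -0.00651099,  0.06406117],
       [ 0.9682598 ,  0.09785648,  0.22999361, -0.59463061],
       [-0.2281501 , -0.02978225,  0.97317036, -0.93793765],
       [ 0.        ,  0.        ,  0.        ,  1.        ]])}
{'clock': 0.1, 'joints': array([-1.38828262e+00,  5.27918655e-02,  1.40161899e+00, -5.81290818e-06,
        1.68861250e+00, -7.03237392e-02]), 'joint_velocities': array([-1.03249392e-04, -1.26687861e-04, -1.94503447e-03,  5.48946601e-05,
        1.12352117e-03, -1.30688810e-03]), 'joint_torque': array([ 8.82630120e-04, -3.82581210e+01, -3.60987532e+01, -7.88808575e-05,
        4.74996996e-03, -4.83726680e-06]), 'position': array([ 0.13128015, -0.50799126,  0.19604935]), 'orientation': array([-3.11510548e+00, -3.95917979e-01,  1.34991350e-04]), 'wrist_force': array([ 0.59511838,  0.75038302, -0.34369216]), 'moment': array([-0.01111799, -0.01254567,  0.01942732]), 'grip_force': 0.0, 'width': 0.08532270622728862} 0.0187
```

View pics/side0.png

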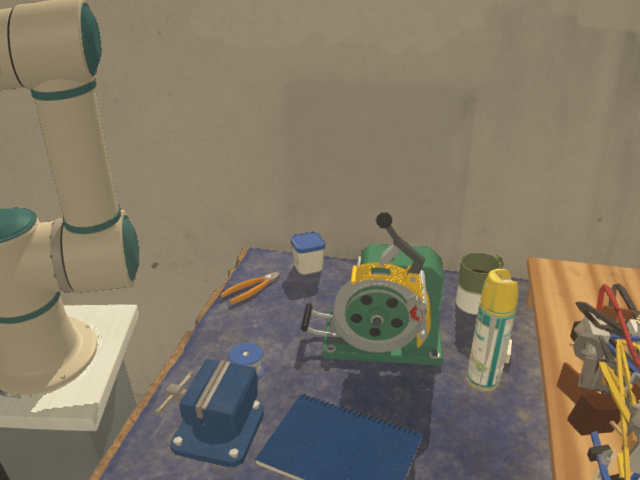

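View pics/top0.png

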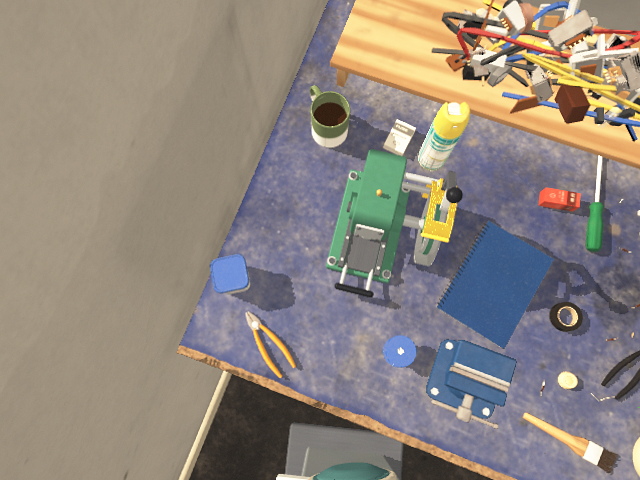

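The side view shows the wheel hub at about (377,320), the red mark at (415,313), the knob at (384,220) and the handle at (306,317). The top view shows the handle at (353,290), the knob at (454,195), the tub at (230,274) and the reel at (400,351). I'll enlarge both.

```bash
python3 - <<'E'
import cv2
a=cv2.imread("pics/side0.png")[205:370,295:455]; b=cv2.imread("pics/top0.png")[140:300,320:470]
for n,i,s in(("sidec",a,3.6),("topc",b,3.7)):
    cv2.imwrite(f"pics/{n}.png",cv2.resize(i,None,fx=s,fy=s,interpolation=cv2.INTER_CUBIC))
E
```

```text
(no output)
```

View pics/sidec.png

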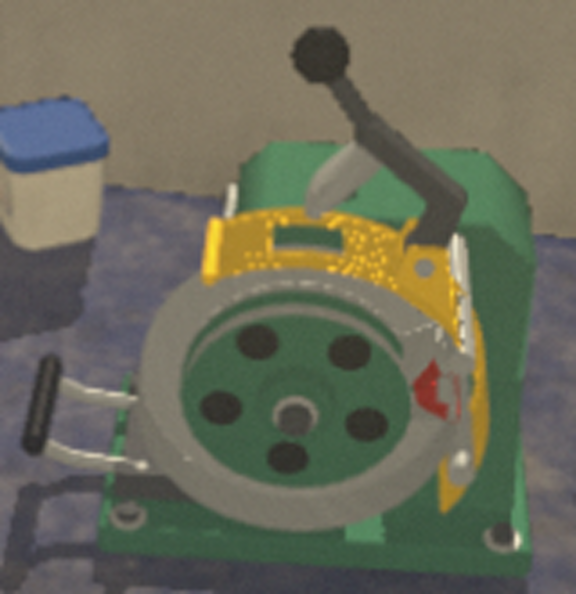

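View pics/topc.png

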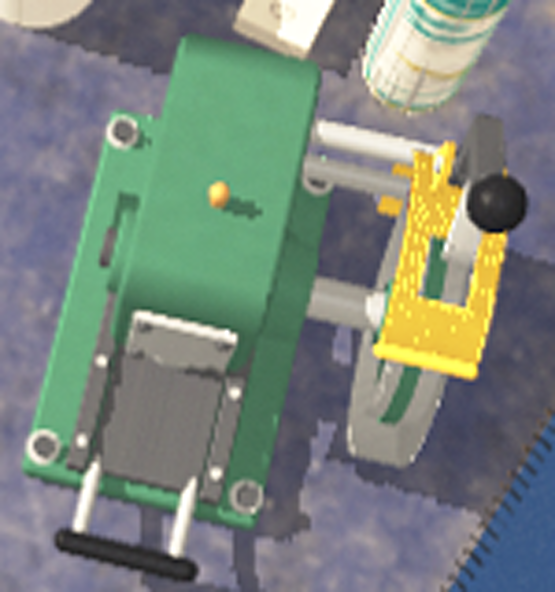

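```bash
cat > h.py <<'E'
import numpy as np
from scipy.spatial.transform import Rotation as R
from workcell import r
def proj(n,P):
    m=r.camera_model(n);P=np.atleast_2d(P);T=m["world_to_cam"]
    c=P@T[:3,:3].T+T[:3,3]; s=np.c_[c[:,0],-c[:,1]]/-c[:,2:]
    s=s*(1+m["k1"]*(s**2).sum(1,keepdims=True)); K=m["camera_matrix"]
    return s@K[:2,:2].T+K[:2,2]
def pose(p): # press->world
    Rz=R.from_euler("z",p[2]).as_matrix(); return lambda q: np.atleast_2d(q)@Rz.T+np.r_[p[0],p[1],0]
def knob(a): # press frame
    a0=np.arctan2(37,-95)-a; L=np.hypot(95,37); return np.array([50+L*np.cos(a0),-105,218+L*np.sin(a0)])/1e3
def rim(a,rad=.07,y=-.105): return np.array([rad*np.sin(a),y,.14+rad*np.cos(a)])
E
python3 - <<'E'
from h import *
from scipy.optimize import least_squares
S=lambda u,v:(u/3.6+295-.36,v/3.6+205-.36); T=lambda u,v:(u/3.7+320-.36,v/3.7+140-.36)
obs=[("side",S(42,404),(-130,0,42)),("top",T(127,555),(-130,0,42)),
("top",T(25,468),(-95,65,18)),("top",T(252,527),(-95,-65,18)),("top",T(110,112),(120,65,18)),
("top",T(443,301),(-16,-105,221)),("side",S(308,238),(0,-105,223)),("side",S(530,548),(120,-65,18)),
("side",S(321,54),None),("top",T(497,203),None)]
def f(p):
    w=pose(p); o=[]
    for n,uv,q in obs: o+=list(proj(n,w(knob(p[3]) if q is None else np.array(q)/1e3))[0]-uv)
    return np.array(o)
s=least_squares(f,[.75,0,-.2,.7],loss="soft_l1",f_scale=1.5)
print(s.x); print(f(s.x).reshape(-1,2).round(1))
w=pose(s.x)
for a in(1.1,1.3,1.5,1.7,1.9):
    for rad in (.05,.06,.07):
        u=proj("side",w(rim(a,rad,-.118)))[0]; print(a,rad,((u-[294.64,204.64])*3.6).round())
for n,q in dict(hub=(0,-.105,.14),rimbottom=(0,-.118,.07),rimfront=(-.07,-.118,.14)).items():
    u=proj("side",w(q))[0]; print(n,((u-[294.64,204.64])*3.6).round(), w(q))
for q in((-.130,0,.042),(-.070,-.105,.14)): print(w(q))
E
```

```text
[ 0.63128345  0.03117143 -0.13788625  0.71355603]
[[ 0.8  0.1]
 [-0.2  0.9]
 [-1.3  1.5]
 [ 1.4  0.9]
 [ 0.1 -1.1]
 [-0.7  1.8]
 [ 0.6 -1.1]
 [ 2.1  1. ]
 [ 1.2  0.3]
 [-0.3  0.8]]
1.1 0.05 [407. 373.]
1.1 0.06 [429. 366.]
1.1 0.07 [451. 358.]
1.3 0.05 [414. 391.]
1.3 0.06 [437. 387.]
1.3 0.07 [460. 383.]
1.5 0.05 [416. 409.]
1.5 0.06 [439. 409.]
1.5 0.07 [463. 409.]
1.7 0.05 [414. 427.]
1.7 0.06 [436. 430.]
1.7 0.07 [459. 434.]
1.9 0.05 [407. 444.]
1.9 0.06 [428. 451.]
1.9 0.07 [449. 458.]
hub [302. 391.] [[ 0.61685123 -0.07283199  0.14      ]]
rimbottom [294. 531.] [[ 0.61506438 -0.0857086   0.07      ]]
rimfront [141. 401.] [[ 0.54572877 -0.07608712  0.14      ]]
[[0.50251731 0.04903989 0.042     ]]
[[ 0.54751562 -0.06321051  0.14      ]]
```

```bash
cat >> h.py <<'E'
from scipy.linalg import expm,logm
PR=[0.6313,0.0312,-0.1379]
def H(Rm,t): M=np.eye(4);M[:3,:3]=Rm;M[:3,3]=t;return M
def tool(q,phi,back=0.,grasp=True):
    """TCP pose: grasp point at q (press frame, m), tool slanting phi deg below horizontal to the rear, closing along press y"""
    f=np.radians(phi);z=np.array([np.cos(f),0,-np.sin(f)]);x=np.array([np.sin(f),0,np.cos(f)])
    Rp=np.c_[x,np.cross(z,x),z]
    t=np.array(q)+z*((r.hold_point_z if grasp else 0)-back)
    return H(R.from_euler("z",PR[2]).as_matrix()@Rp,pose(PR)(t)[0])
def cur(): s=r.sense(); return H(R.from_rotvec(s["orientation"]).as_matrix(),s["position"])
def rows(A,B,n):
    E=np.real(expm(logm(np.linalg.inv(A)@B)/n))
    print(n,"x",E[:3,3].round(4),R.from_matrix(E[:3,:3]).as_rotvec().round(4), "->",B[:3,3].round(3))
E
python3 - <<'E'
from h import *
A=cur();U=A.copy();U[2,3]+=.15
W=tool(rim(-np.radians(62),.06),70,.12)
rows(A,U,3);rows(U,W,14);rows(W,tool(rim(-np.radians(62),.06),70),4)
E
```

```text
3 x [ 0.     -0.0001 -0.05  ] [-0.  0. -0.] -> [ 0.131 -0.508  0.346]
14 x [ 0.0297 -0.0301  0.0106] [-0.005   0.0246  0.0276] -> [ 0.53  -0.061  0.263]
4 x [ 0.   -0.    0.03] [-0.  0.  0.] -> [ 0.571 -0.066  0.151]
```

Emit:
arm_command([
  [0.3,[0,0,-0.05],[0,0,0]],
  [0.3,[0,0,-0.05],[0,0,0]],
  [0.3,[0,0,-0.05],[0,0,0]],
  [0.3,[0.03,-0.03,0.0106],[-0.005,0.0246,0.0276]],
  [0.3,[0.03,-0.03,0.0106],[-0.005,0.0246,0.0276]],
  [0.3,[0.03,-0.03,0.0106],[-0.005,0.0246,0.0276]],
  [0.3,[0.03,-0.03,0.0106],[-0.005,0.0246,0.0276]],
  [0.3,[0.03,-0.03,0.0106],[-0.005,0.0246,0.0276]],
  [0.3,[0.03,-0.03,0.0106],[-0.005,0.0246,0.0276]],
  [0.3,[0.03,-0.03,0.0106],[-0.005,0.0246,0.0276]],
  [0.3,[0.03,-0.03,0.0106],[-0.005,0.0246,0.0276]],
  [0.3,[0.03,-0.03,0.0106],[-0.005,0.0246,0.0276]],
])

```text
clock: 1.3
position: [0.3683, -0.2022, 0.275]
orientation: [3.105, 0.003, 0.352]
wrist_force: [1.2, -1.4, -0.3]
width: 0.0597
grip_force: 0.0
```

```bash
python3 - <<'E'
from h import *
print(r.sense()["joints"].round(2)); A=cur(); rows(A,tool(rim(-np.radians(62),.06),70,.12),6)
E
```

```text
[-0.69 -0.44  1.69  0.13  1.7   0.91]
6 x [ 0.0242 -0.0251  0.0086] [-0.0039  0.0203  0.0228] -> [ 0.53  -0.061  0.263]
```

Emit:
arm_command([
  [0.3,[0.024,-0.025,0.0086],[-0.004,0.02,0.023]],
  [0.3,[0.024,-0.025,0.0086],[-0.004,0.02,0.023]],
  [0.3,[0.024,-0.025,0.0086],[-0.004,0.02,0.023]],
  [0.3,[0.024,-0.025,0.0086],[-0.004,0.02,0.023]],
  [0.3,[0.024,-0.025,0.0086],[-0.004,0.02,0.023]],
  [0.3,[0,0,0],[0,0,0]],
  [0.3,[0,0,0],[0,0,0]],
])

```text
clock: 2.0
position: [0.4998, -0.0844, 0.2632]
orientation: [3.073, -0.172, 0.502]
wrist_force: [-0.4, -0.5, 0.2]
width: 0.06
grip_force: 0.0
```

```bash
python3 - <<'E'
from h import *
import cv2
print(r.sense()["joints"].round(2)); A=cur(); W=tool(rim(-np.radians(62),.06),70,.12);rows(A,W,2)
a=r.capture("side")[120:375,230:470]; b=r.capture("top")[120:320,310:500]
a=cv2.resize(a,(400,425));b=cv2.resize(b,(400,421))[:421]
cv2.imwrite("pics/w1.png",np.hstack([a[:421],b]))
E
```

```text
[-0.27 -0.29  1.62  0.04  1.49  1.42]
2 x [ 0.0129 -0.0135  0.0043] [-0.0017  0.0123  0.0127] -> [ 0.53  -0.061  0.263]
```

View pics/w1.png

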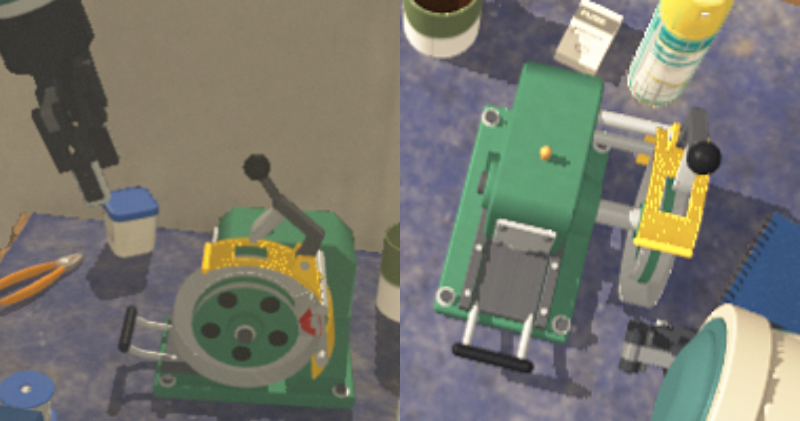

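The picture shows the gripper in front of the press, in line with the wheel and clear of the guard and knob. I'll finish the alignment first, then approach.

Emit:
arm_command([
  [0.3,[0.013,-0.0135,0.004],[-0.0017,0.0123,0.0127]],
  [0.3,[0.013,-0.0135,0.004],[-0.0017,0.0123,0.0127]],
  [0.3,[0,0,0],[0,0,0]],
  [0.3,[0,0,0.03],[0,0,0]],
  [0.3,[0,0,0.03],[0,0,0]],
  [0.3,[0,0,0],[0,0,0]],
])

```text
clock: 2.7
position: [0.5486, -0.0651, 0.2036]
orientation: [3.065, -0.216, 0.53]
wrist_force: [-0.6, -0.7, -0.7]
width: 0.06
grip_force: 0.0
```

```bash
python3 - <<'E'
from h import *
A=cur(); W=tool(rim(-np.radians(62),.06),70,0);rows(A,W,3)
E
```

```text
3 x [ 0.001  -0.0006  0.0191] [ 0.0002  0.0022 -0.001 ] -> [ 0.571 -0.066  0.151]
```

Emit:
arm_command([
  [0.3,[0.001,-0.0006,0.019],[0,0.002,0]],
  [0.3,[0.001,-0.0006,0.019],[0,0.002,0]],
  [0.3,[0.001,-0.0006,0.019],[0,0.002,0]],
  [0.3,[0,0,0],[0,0,0]],
  [1,[0,0,0],[0,0,0]],
  [1,[0,0,0],[0,0,0]],
  [1,[0,0,0],[0,0,0]],
  [1,[0,0,0],[0,0,0]],
  [1,[0,0,0],[0,0,0]],
])

```text
clock: 3.6
position: [0.5733, -0.0655, 0.1564]
orientation: [3.06, -0.214, 0.553]
wrist_force: [0.8, -0.4, -0.0]
width: 0.0001
grip_force: 0.1
```

```bash
python3 - <<'E'
from h import *
import cv2
s=r.sense();print(s["joints"].round(2))
a=r.capture("side")[150:375,260:470]; b=r.capture("top")[140:320,320:488]
a=cv2.resize(a,(400,428));b=cv2.resize(b,(400,428))
cv2.imwrite("pics/w2.png",np.hstack([a,b]))
for d in(40,45,50):rows(tool(rim(-np.radians(62),.06),70),tool(rim(-np.radians(62+d),.06),70-d),12)
E
```

```text
[-0.19 -0.09  1.66  0.02  1.21  1.52]
12 x [-0.0014 -0.      0.0024] [0.     0.0582 0.    ] -> [ 0.575 -0.067  0.118]
12 x [-0.0016  0.      0.0027] [0.     0.0654 0.    ] -> [ 0.577 -0.067  0.115]
12 x [-0.0018 -0.      0.003 ] [ 0.      0.0727 -0.    ] -> [ 0.579 -0.068  0.111]
```

View pics/w2.png

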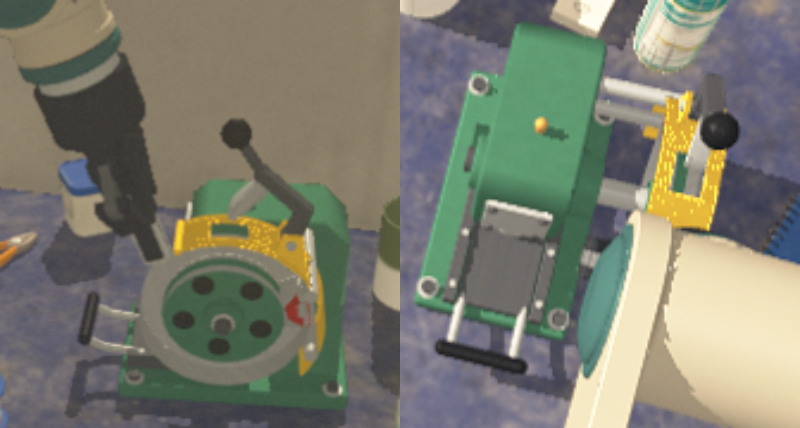

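```bash
python3 - <<'E'
from h import *
p=r.sense()["position"]; k=400/210
print(((proj("side",p)-[260,150])*k).round())
w=pose(PR); Ri=R.from_euler("z",-PR[2]).as_matrix()
q=Ri@(p-[PR[0],PR[1],0]); print("press frame TCP",q, "r",np.hypot(q[0],q[2]-.14))
Z=cur()[:3,2];print("tool z in press",Ri@Z, "grasp", q-.0187*(Ri@Z))
for rad in(.05,.06,.07): print(rad,[((proj("side",w(rim(-np.radians(t),rad,y)))[0]-[260,150])*k).round() for t in(50,62,75) for y in(-.118,-.092)])
E
```

```text
[[173. 292.]]
press frame TCP [-0.04408548 -0.10378319  0.15631325] r 0.04700693249118708
tool z in press [ 3.49806232e-01 -4.52823408e-04 -9.36821965e-01] grasp [-0.05062686 -0.10377472  0.17383182]
0.05 [array([180., 287.]), array([181., 268.]), array([172., 295.]), array([174., 276.]), array([167., 305.]), array([169., 286.])]
0.06 [array([170., 280.]), array([172., 261.]), array([162., 290.]), array([164., 271.]), array([155., 302.]), array([158., 283.])]
0.07 [array([161., 273.]), array([163., 255.]), array([151., 285.]), array([153., 266.]), array([144., 299.]), array([146., 280.])]
```

```bash
python3 - <<'E'
from h import *
import cv2
w=pose(PR)
a=cv2.imread("pics/top0.png"); s=cv2.imread("pics/side0.png")
C=[]
for n,img,o,k in(("side",s,(295,205),2.4),("top",a,(320,140),2.6)):
    c=cv2.resize(img[o[1]:o[1]+165,o[0]:o[0]+160],None,fx=k,fy=k,interpolation=cv2.INTER_CUBIC)
    t=np.linspace(0,2*np.pi,60)
    def poly(P,col): cv2.polylines(c,[np.int32((proj(n,w(np.array(P)))-o)*k)],False,col,1)
    poly([rim(x,.07,-.118) for x in t],(0,0,255)); poly([rim(x,.07,-.092) for x in t],(255,0,255))
    poly([rim(x,.05,-.118) for x in t],(0,255,255))
    B=np.array([(-95,65,18),(-95,-65,18),(120,-65,18),(120,65,18),(-95,65,18)])/1e3; poly(B,(255,255,255))
    poly(np.array([(-39,35,188),(-39,-35,188),(100,-35,188)])/1e3,(255,255,0)); poly(np.array([(-130,38,42),(-130,-38,42)])/1e3,(255,255,255))
    z=.223; poly([(-.016,-.094,.221),(-.016,-.116,.221),(.016,-.116,.221),(.016,-.094,.221),(-.016,-.094,.221)],(255,0,0))
    C.append(c[:390])
cv2.imwrite("pics/ov.png",np.hstack([C[0][:, :384],C[1][:390]]))
E
```

```text
(no output)
```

View pics/ov.png

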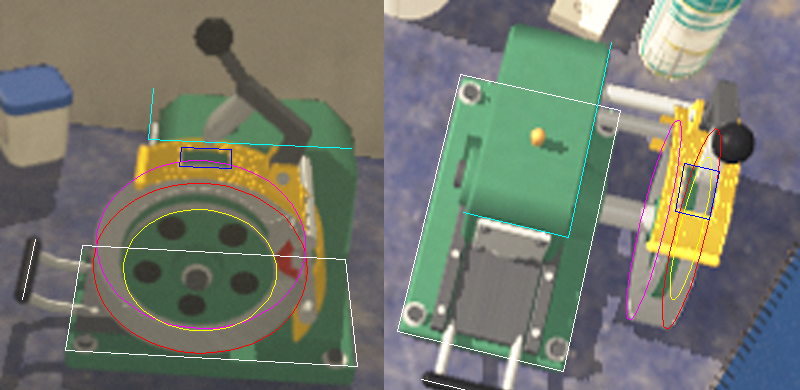

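```bash
python3 - <<'E'
from h import *
import cv2
for n in("side","top"): print("w1 TCP",n,proj(n,np.array([.4998,-.0844,.2632])))
w=pose(PR); print("lip mid top crop",(proj("top",w([-.041,-.105,.217]))[0]-[320,140])*3.7, "lip R", (proj("top",w([-.041,-.127,.217]))[0]-[320,140])*3.7)
print((proj("side",w([-.041,-.127,.217]))[0]-[295,205])*3.6)
s=r.sense(); print(s["width"],s["clock"])
a=r.capture("side")[180:330,290:430]
cv2.imwrite("pics/w3.png",cv2.resize(a,None,fx=4,fy=4,interpolation=cv2.INTER_CUBIC))
E
```

```text
w1 TCP side [[302.56108249 252.84251347]]
w1 TCP top [[450.46936788 280.77265548]]
lip mid top crop [426.20253578 361.97182491] lip R [475.80674991 373.49030815]
[208.08585504 268.94414138]
0.00014708665411305516 3.7
```

View pics/w3.png

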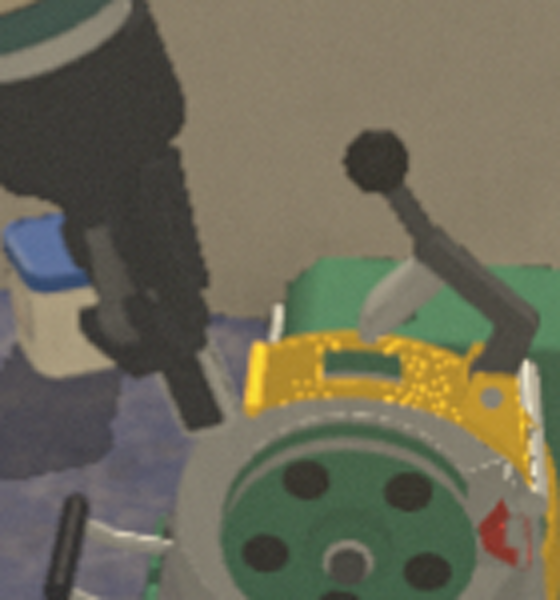

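The crop shows the shut fingers ending on the rim's outer edge at crop (200,430), so nothing was gripped. I'll back off and compare the fingertip position with the empty-scene picture by code.

Emit:
arm_command([
  [1,[0,0,-0.03],[0,0,0]],
  [1,[0,0,-0.03],[0,0,0]],
  [1,[0,0,-0.02],[0,0,0]],
  [1,[0,0,0],[0,0,0]],
  [1,[0,0,0],[0,0,0]],
])

```text
clock: 4.25
position: [0.5456, -0.0616, 0.2303]
orientation: [3.06, -0.214, 0.552]
wrist_force: [0.6, 0.0, -1.6]
width: 0.0001
grip_force: 0.0
```

```bash
python3 - <<'E'
from h import *
import cv2
M=cur();print(M[:3,3])
for n in("side","top"):
    a=r.capture(n);b=cv2.imread(f"pics/{n}0.png");cv2.imwrite(f"pics/{n}_shut.png",a)
    d=cv2.absdiff(cv2.GaussianBlur(a,(3,3),0),cv2.GaussianBlur(b,(3,3),0)).max(2)
    print(n,"TCP px",proj(n,M[:3,3]).round())
    for off in(-8,0,8):
        o=[]
        for t in range(-70,31,5):
            P=M[:3,3]+M[:3,2]*t/1e3+M[:3,0]*off/1e3; u=proj(n,P)[0].round().astype(int); o.append(int(d[u[1],u[0]]))
        print(off,o)
s=cv2.imread("pics/side_shut.png");b=cv2.imread("pics/side0.png");d=cv2.absdiff(cv2.GaussianBlur(s,(3,3),0),cv2.GaussianBlur(b,(3,3),0)).max(2)
u=proj("side",M[:3,3])[0].astype(int)
for v in range(u[1]-36,u[1]+14,3): print(v,[int(x) for x in d[v,u[0]-40:u[0]+24:4]], end="\n")
E
```

```text
[ 0.54559124 -0.06161431  0.23032102]
side TCP px [[333. 263.]]
-8 [74, 75, 56, 91, 95, 95, 98, 38, 14, 5, 4, 3, 2, 2, 3, 4, 3, 3, 3, 1, 2]
0 [75, 75, 76, 70, 73, 65, 61, 16, 1, 4, 4, 3, 3, 2, 3, 3, 3, 4, 4, 5, 3]
8 [18, 16, 17, 16, 14, 19, 18, 6, 3, 3, 5, 3, 2, 3, 2, 3, 3, 4, 3, 2, 3]
top TCP px [[432. 254.]]
-8 [160, 160, 158, 161, 159, 165, 165, 167, 167, 128, 128, 97, 97, 97, 100, 100, 101, 101, 100, 101, 100]
0 [164, 164, 165, 166, 166, 167, 167, 136, 136, 99, 99, 96, 95, 95, 91, 91, 87, 85, 82, 82, 84]
8 [168, 166, 166, 166, 166, 146, 146, 133, 104, 96, 89, 89, 79, 79, 76, 77, 77, 75, 77, 80, 113]
226 [2, 3, 66, 73, 71, 75, 75, 27, 6, 3, 3, 2, 4, 3, 3, 5]
229 [3, 3, 3, 40, 12, 76, 68, 57, 14, 1, 5, 3, 4, 3, 4, 4]
232 [3, 2, 3, 3, 5, 43, 61, 75, 14, 5, 3, 3, 4, 3, 4, 4]
235 [3, 4, 4, 3, 5, 58, 89, 68, 16, 7, 3, 3, 5, 3, 3, 4]
238 [3, 5, 4, 4, 3, 18, 97, 69, 49, 19, 3, 5, 3, 3, 4, 3]
241 [3, 6, 4, 5, 4, 6, 89, 91, 63, 15, 3, 3, 2, 3, 3, 3]
244 [3, 4, 4, 2, 4, 6, 52, 68, 16, 11, 4, 3, 4, 4, 4, 3]
247 [2, 4, 5, 4, 3, 3, 18, 41, 5, 4, 4, 4, 3, 3, 3, 3]
250 [4, 3, 2, 3, 3, 2, 3, 4, 4, 4, 4, 4, 3, 4, 3, 4]
253 [3, 3, 3, 4, 4, 4, 5, 4, 4, 4, 4, 5, 3, 4, 4, 2]
256 [3, 4, 4, 5, 4, 4, 5, 4, 3, 3, 3, 3, 4, 3, 3, 4]
259 [2, 4, 5, 4, 4, 5, 4, 5, 2, 3, 3, 3, 3, 3, 3, 4]
262 [4, 3, 5, 4, 5, 5, 4, 5, 2, 3, 5, 3, 2, 4, 3, 3]
265 [4, 4, 5, 4, 5, 4, 4, 4, 3, 4, 3, 3, 3, 3, 4, 4]
268 [1, 4, 3, 4, 5, 5, 5, 5, 3, 3, 2, 3, 4, 3, 4, 7]
271 [1, 3, 4, 5, 6, 5, 4, 2, 4, 4, 3, 4, 4, 4, 2, 6]
274 [2, 3, 4, 3, 4, 2, 2, 4, 3, 3, 3, 3, 4, 2, 4, 4]
```

Emit:
arm_command([
  [1,[0,0,-0.03],[0,0.14,0]],
  [1,[0,0,0],[0,0.14,0]],
  [1,[0,0,0],[0,0.14,0]],
  [1,[0,0,0],[0,0.14,0]],
  [1,[0,0,0],[0,0.14,0]],
  [1,[0,0,0],[0,0.14,0]],
  [1,[0,0,0],[0,0,0]],
  [1,[0,0,0],[0,0,0]],
])

```text
clock: 5.15
position: [0.5352, -0.0602, 0.2585]
orientation: [2.53, -0.177, 1.718]
wrist_force: [0.0, 0.7, 0.5]
width: -0.0001
grip_force: 0.0
```

```bash
python3 - <<'E'
from h import *
import cv2
M=cur();print(M[:3,3].round(4),M[:3,2].round(3),r.sense()["joints"].round(2)); T=[]
for n in("side","top"):
    a=r.capture(n);b=cv2.imread(f"pics/{n}0.png");cv2.imwrite(f"pics/{n}_t.png",a)
    d=cv2.absdiff(cv2.GaussianBlur(a,(3,3),0),cv2.GaussianBlur(b,(3,3),0)).max(2)
    u=proj(n,M[:3,3])[0]; print(n,"TCP px",u.round())
    ax=np.array([proj(n,M[:3,3]+M[:3,2]*t/1e3)[0] for t in range(-90,41,5)]).round().astype(int)
    print([int(d[v,w]) for w,v in ax])
    o=np.int32(np.clip(u-[90,65],0,None)); c=a[o[1]:o[1]+130,o[0]:o[0]+130]
    cv2.circle(c,tuple(np.int32(u-o)),2,(0,255,0),-1); T.append(cv2.resize(c,(400,400)))
cv2.imwrite("pics/t.png",np.hstack(T))
E
```

```text
[ 0.5352 -0.0602  0.2585] [ 0.92  -0.129 -0.369] [-0.23 -0.82  2.33  0.19  0.46  1.37]
side TCP px [326. 246.]
[74, 65, 75, 77, 59, 69, 64, 67, 43, 92, 48, 32, 2, 3, 3, 3, 3, 4, 3, 3, 2, 4, 3, 4, 3, 3, 4]
top TCP px [435. 257.]
[47, 69, 52, 79, 89, 64, 60, 88, 114, 75, 84, 104, 91, 28, 1, 2, 2, 2, 3, 3, 3, 3, 3, 3, 3, 2, 2]
```

View pics/t.png

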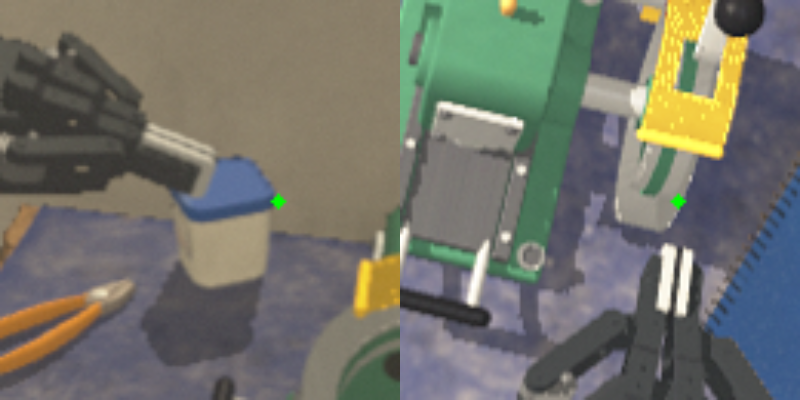

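The tips clearly lie well behind the reported TCP (green dot): side tip at crop (207,172), top tip at crop (678,246). I'll triangulate the offset.

```bash
python3 - <<'E'
from h import *
from scipy.optimize import least_squares
M=cur(); o=[proj(n,M[:3,3])[0].astype(int)-[90,65] for n in("side","top")]
s=o[0]+np.array([207,172])/3.077; t=o[1]+np.array([678,246])/3.077
f=lambda p:np.r_[proj("side",p)[0]-s,proj("top",p)[0]-t]
q=least_squares(f,M[:3,3]); print(q.x,q.fun, "tip in tool frame",M[:3,:3].T@(q.x-M[:3,3]))
E
```

```text
[ 0.50705272 -0.20911024  0.36463852] [ 2.45445297e+00 -5.61732140e-01  1.55607510e-03  2.81218285e+00] tip in tool frame [ 0.09241038  0.15136966 -0.04489381]
```

```bash
python3 - <<'E'
from h import *
from scipy.optimize import least_squares
M=cur(); s=np.array([236,181])+np.array([207,172])/3.077; t=np.array([345,192])+np.array([678-400,246])/3.077
print(s,t)
for d in(.025,.03,.035): print(d,proj("side",M[:3,3]-d*M[:3,2]),proj("top",M[:3,3]-d*M[:3,2]))
f=lambda p:np.r_[proj("side",p)[0]-s,proj("top",p)[0]-t]
q=least_squares(f,M[:3,3],x_scale=.01); print(q.x,q.fun, "tip in tool frame",M[:3,:3].T@(q.x-M[:3,3]))
E
```

```text
[303.27331817 236.89860253] [435.34774131 271.9480013 ]
0.025 [[311.36747642 238.34454869]] [[433.81010509 269.29586756]]
0.03 [[308.22694378 237.13635095]] [[433.46431717 272.06308115]]
0.035 [[305.08323382 235.92685671]] [[433.11626525 274.85021941]]
[ 0.50474677 -0.0588783   0.27595915] [ 2.37291939 -0.53813751  0.00661064  2.44377746] tip in tool frame [ 0.00137984  0.00291794 -0.03419287]
```

```bash
sed -i 's/r.hold_point_z if grasp/r.hold_point_z+.033 if grasp/' h.py; python3 - <<'E'
from h import *
A=cur();th=np.radians(62)
W=tool(rim(-th,.06),70,.09);rows(A,W,7);rows(W,tool(rim(-th,.06),70),4)
E
```

```text
7 x [-0.0048  0.0002  0.0074] [ 0.0002 -0.1213 -0.0002] -> [ 0.551 -0.064  0.204]
4 x [-0.     -0.      0.0225] [-0.  0.  0.] -> [ 0.582 -0.068  0.12 ]
```

Emit:
arm_command([
  [0.3,[-0.005,0,0.0074],[0,-0.121,0]],
  [0.3,[-0.005,0,0.0074],[0,-0.121,0]],
  [0.3,[-0.005,0,0.0074],[0,-0.121,0]],
  [0.3,[-0.005,0,0.0074],[0,-0.121,0]],
  [0.3,[-0.005,0,0.0074],[0,-0.121,0]],
  [0.3,[-0.005,0,0.0074],[0,-0.121,0]],
  [0.3,[-0.005,0,0.0074],[0,-0.121,0]],
  [0.3,[0,0,0],[0,0,0]],
  [0.3,[0,0,0],[0,0,0]],
])

```text
clock: 6.15
position: [0.5507, -0.0625, 0.2008]
orientation: [3.062, -0.215, 0.544]
wrist_force: [-0.6, 0.2, -0.7]
width: 0.0597
grip_force: 0.0
```

```bash
python3 - <<'E'
from h import *
A=cur();th=np.radians(62)
rows(A,tool(rim(-th,.06),70),4)
E
```

```text
4 x [0.0005 0.0003 0.0218] [ 0.0002 -0.0007 -0.0005] -> [ 0.582 -0.068  0.12 ]
```

Emit:
arm_command([
  [0.3,[0.0005,0.0003,0.022],[0,0,0]],
  [0.3,[0.0005,0.0003,0.022],[0,0,0]],
  [0.3,[0.0005,0.0003,0.022],[0,0,0]],
  [0.3,[0.0005,0.0003,0.0215],[0,0,0]],
  [0.3,[0,0,0],[0,0,0]],
  [1,[0,0,0],[0,0,0]],
  [1,[0,0,0],[0,0,0]],
  [1,[0,0,0],[0,0,0]],
  [1,[0,0,0],[0,0,0]],
  [1,[0,0,0],[0,0,0]],
])

```text
clock: 7.15
position: [0.5812, -0.0683, 0.121]
orientation: [3.061, -0.215, 0.545]
wrist_force: [-6.0, -1.1, 6.1]
width: 0.0248
grip_force: 59.4
```

```bash
python3 - <<'E'
from h import *
th=np.radians(62);print(r.sense()["joints"].round(2))
for d in(40,45):rows(tool(rim(-th,.06),70),tool(rim(-th-np.radians(d),.06),70-d),10)
E
```

```text
[-0.19 -0.03  1.68  0.02  1.14  1.52]
10 x [0.0006 0.     0.0028] [0.     0.0698 0.    ] -> [ 0.603 -0.071  0.102]
10 x [ 0.0007 -0.      0.0031] [0.     0.0785 0.    ] -> [ 0.606 -0.071  0.101]
```

Gripped (24.8 mm). Now the first stroke.

Emit:
arm_command([
  [1,[0.0006,0,0.0028],[0,0.07,0]],
  [1,[0.0006,0,0.0028],[0,0.07,0]],
  [1,[0.0006,0,0.0028],[0,0.07,0]],
  [1,[0.0006,0,0.0028],[0,0.07,0]],
  [1,[0.0006,0,0.0028],[0,0.07,0]],
  [1,[0,0,0],[0,0,0]],
])

```text
clock: 7.75
position: [0.5895, -0.0694, 0.1091]
orientation: [2.897, -0.203, 1.064]
wrist_force: [-11.0, -1.9, 5.1]
width: 0.0249
grip_force: 62.7
```

```bash
python3 - <<'E'
from h import *
import cv2
print(r.sense()["joints"].round(2),r.sense()["wrist_force"].round(1)); M=cur();rows(M,tool(rim(-np.radians(82),.06),50),1)
a=r.capture("side");cv2.imwrite("pics/s1.png",a)
hsv=cv2.cvtColor(a,cv2.COLOR_BGR2HSV);m=((hsv[...,0]<8)|(hsv[...,0]>172))&(hsv[...,1]>140)&(hsv[...,2]>90)
ys,xs=np.nonzero(m[260:350,350:440]);print("red",len(xs),(xs.mean()+350,ys.mean()+260) if len(xs) else None)
b=cv2.imread("pics/side0.png");hsv=cv2.cvtColor(b,cv2.COLOR_BGR2HSV);m=((hsv[...,0]<8)|(hsv[...,0]>172))&(hsv[...,1]>140)&(hsv[...,2]>90)
ys,xs=np.nonzero(m[260:350,350:440]);print("red0",len(xs),(xs.mean()+350,ys.mean()+260))
E
```

```text
[-0.2  -0.22  1.99  0.06  0.67  1.48] [-11.   -1.9   5.1]
1 x [ 0.0008 -0.0004  0.0012] [ 0.0019 -0.0061 -0.0014] -> [ 0.591 -0.069  0.109]
red 82 (np.float64(409.4268292682927), np.float64(302.6951219512195))
red0 68 (np.float64(413.80882352941177), np.float64(313.2647058823529))
```

Emit:
arm_command([
  [1,[0.0006,0,0.0028],[0,0.07,0]],
  [1,[0.0006,0,0.0028],[0,0.07,0]],
  [1,[0.0004,0,0.002],[0,0.05,0]],
  [1,[0,0,0],[0,0,0]],
])

```text
clock: 8.2
position: [0.5957, -0.0703, 0.1041]
orientation: [2.773, -0.194, 1.327]
wrist_force: [-20.8, -0.8, 7.5]
width: 0.0253
grip_force: 63.9
```

```bash
cat >> h.py <<'E'
import cv2
from scipy.optimize import least_squares
def red(a):
    hsv=cv2.cvtColor(a,cv2.COLOR_BGR2HSV);m=((hsv[...,0]<8)|(hsv[...,0]>172))&(hsv[...,1]>140)&(hsv[...,2]>90)
    ys,xs=np.nonzero(m[230:350,340:440]);u=np.array([xs.mean()+340,ys.mean()+230])
    s=least_squares(lambda p:proj("side",pose(PR)(rim(p[0],p[1],-.118)))[0]-u,[.7,.06],x_scale=[.1,.01])
    print("red n",len(xs),u.round(1),"angle,rad",s.x.round(3))
E
python3 - <<'E'
from h import *
s=r.sense();print(s["joints"].round(2),s["wrist_force"].round(1)); print(R.from_matrix(cur()[:3,:3]).as_rotvec(), np.degrees(np.arcsin(-cur()[2,2])))
a=r.capture("side");cv2.imwrite("pics/s2.png",a)
for f in("side0","s1","s2"): red(cv2.imread(f"pics/{f}.png"))
E
```

```text
[-0.21 -0.26  2.13  0.13  0.39  1.4 ] [-20.8  -0.8   7.5]
[ 2.77331939 -0.19432519  1.32718361] 38.85062847190015
red n 68 [413.8 313.3] angle,rad [1.327 0.056]
red n 82 [409.4 302.7] angle,rad [0.946 0.057]
red n 92 [405.  297.1] angle,rad [0.729 0.058]
```

Emit:
arm_command([
  [0.3,[0,0,0],[0,0,0]],
  [0.3,[0,0,0],[0,0,0]],
  [0.3,[0,0,0],[0,0,0]],
  [0.3,[0,0,-0.03],[0,0,0]],
  [0.3,[0,0,-0.03],[0,0,0]],
  [0.3,[0,0,-0.02],[0,0,0]],
  [0.3,[0,0,0],[0,0,0]],
])

```text
clock: 8.95
position: [0.535, -0.0613, 0.1568]
orientation: [2.772, -0.194, 1.331]
wrist_force: [1.0, -0.9, 0.8]
width: 0.0599
grip_force: 0.0
```

```bash
python3 - <<'E'
from h import *
a=r.capture("side");red(a)
A=cur();th=np.radians(60);W=tool(rim(-th,.06),74,.07);rows(A,W,6);rows(W,tool(rim(-th,.06),74),3); print(r.sense()["joints"].round(2))
E
```

```text
red n 90 [404.9 297.2] angle,rad [0.729 0.058]
6 x [ 0.0067  0.     -0.0018] [ 0.0002 -0.1024 -0.0002] -> [ 0.56  -0.065  0.188]
3 x [ 0.     -0.      0.0233] [0. 0. 0.] -> [ 0.58  -0.068  0.12 ]
[-0.22 -0.58  2.24  0.11  0.6   1.43]
```

Emit:
arm_command([
  [0.3,[0.0067,0,-0.002],[0,-0.102,0]],
  [0.3,[0.0067,0,-0.002],[0,-0.102,0]],
  [0.3,[0.0067,0,-0.002],[0,-0.102,0]],
  [0.3,[0.0067,0,-0.002],[0,-0.102,0]],
  [0.3,[0.0067,0,-0.002],[0,-0.102,0]],
  [0.3,[0.0067,0,-0.002],[0,-0.102,0]],
  [0.3,[0,0,0],[0,0,0]],
  [0.3,[0,0,0],[0,0,0]],
])

```text
clock: 9.8
position: [0.5598, -0.0647, 0.1845]
orientation: [3.086, -0.216, 0.429]
wrist_force: [-0.8, 0.0, -0.8]
width: 0.0597
grip_force: 0.0
```

```bash
python3 - <<'E'
from h import *
A=cur();th=np.radians(60);B=tool(rim(-th,.06),74);rows(A,B,4); rows(B,tool(rim(-th-.4,.06),74-np.degrees(.4)),6)
E
```

```text
4 x [0.0004 0.     0.0168] [-0.      0.0007 -0.0004] -> [ 0.58  -0.068  0.12 ]
6 x [0.0007 0.     0.0028] [0.     0.0667 0.    ] -> [ 0.59  -0.069  0.107]
```

Emit:
arm_command([
  [0.3,[0.0004,0,0.0168],[0,0,0]],
  [0.3,[0.0004,0,0.0168],[0,0,0]],
  [0.3,[0.0004,0,0.0168],[0,0,0]],
  [0.3,[0.0004,0,0.0168],[0,0,0]],
  [0.3,[0,0,0],[0,0,0]],
  [1,[0,0,0],[0,0,0]],
  [1,[0,0,0],[0,0,0]],
  [1,[0,0,0],[0,0,0]],
  [1,[0,0,0],[0,0,0]],
])

```text
clock: 10.7
position: [0.5792, -0.068, 0.1239]
orientation: [3.084, -0.217, 0.433]
wrist_force: [-6.2, -2.2, 6.1]
width: 0.0251
grip_force: 60.0
```

Emit:
arm_command([
  [1,[0.0007,0,0.0028],[0,0.067,0]],
  [1,[0.0007,0,0.0028],[0,0.067,0]],
  [1,[0.0007,0,0.0028],[0,0.067,0]],
  [1,[0.0007,0,0.0028],[0,0.067,0]],
  [1,[0.0007,0,0.0028],[0,0.067,0]],
  [1,[0.0007,0,0.0028],[0,0.067,0]],
  [1,[0,0,0],[0,0,0]],
])

```text
clock: 11.4
position: [0.5883, -0.0692, 0.1094]
orientation: [2.911, -0.204, 1.03]
wrist_force: [-27.7, -0.2, 12.6]
width: 0.0254
grip_force: 65.5
```

```bash
python3 - <<'E'
from h import *
s=r.sense();print(s["joints"].round(2),s["wrist_force"].round(1),np.degrees(np.arcsin(-cur()[2,2])))
a=r.capture("side");cv2.imwrite("pics/s3.png",a);red(a)
E
```

```text
[-0.2  -0.21  1.97  0.06  0.7   1.48] [-27.7  -0.2  12.6] 51.02795613411933
red n 90 [392. 289.] angle,rad [0.308 0.06 ]
```

Emit:
arm_command([
  [1,[0,0,0.0015],[0,0.055,0]],
  [1,[0,0,0.0015],[0,0.055,0]],
  [1,[0,0,0.0015],[0,0.055,0]],
  [1,[0,0,0],[0,0,0]],
])

```text
clock: 11.85
position: [0.5935, -0.07, 0.1066]
orientation: [2.804, -0.197, 1.268]
wrist_force: [13.2, -4.1, -6.2]
width: 0.025
grip_force: 64.9
```

```bash
python3 - <<'E'
from h import *
s=r.sense();print(s["joints"].round(2),s["wrist_force"].round(1),np.degrees(np.arcsin(-cur()[2,2])))
a=r.capture("side");cv2.imwrite("pics/s4.png",a);red(a)
E
```

```text
[-0.2  -0.26  2.1   0.11  0.46  1.43] [13.2 -4.1 -6.2] 41.316168158888644
red n 95 [386.1 287.3] angle,rad [0.152 0.061]
```

Emit:
arm_command([
  [0.3,[0,0,0],[0,0,0]],
  [0.3,[0,0,0],[0,0,0]],
  [0.3,[0,0,0],[0,0,0]],
  [0.3,[0,0,-0.03],[0,0,0]],
  [0.3,[0,0,-0.03],[0,0,0]],
  [0.3,[0,0,-0.01],[0,0,0]],
  [0.3,[0,0,0],[0,0,0]],
])

```text
clock: 12.6
position: [0.5414, -0.0622, 0.1545]
orientation: [2.805, -0.196, 1.267]
wrist_force: [-0.1, 0.1, -0.0]
width: 0.0601
grip_force: 0.0
```

```bash
python3 - <<'E'
from h import *
a=r.capture("side");cv2.imwrite("pics/s5.png",a);red(a)
U=np.array([(413.8,313.3),(409.4,302.7),(405,297.1),(392,289),(386.1,287.3)])
w=pose(PR)
def f(p):
    o=[]
    for k,u in enumerate(U): o+=list(proj("side",w(rim(p[3+k],p[0],-.118)))[0]+p[1:3]-u)
    return np.r_[o,p[1]*.3,p[2]*.3]
s=least_squares(f,[.06,0,0,1.3,.95,.73,.3,.15],x_scale=[.01,1,1]+[.1]*5);print(s.x.round(3),s.fun.round(2))
# refine wheel centre on the hole pattern: dark web holes in side0 (5 holes 72 deg apart)
g=cv2.cvtColor(cv2.imread("pics/side0.png"),cv2.COLOR_BGR2GRAY)[290:345,345:412]
n,l,st,c=cv2.connectedComponentsWithStats((g<50).astype(np.uint8));print([(tuple((c[i]+[345,290]).round(1)),int(st[i,4])) for i in range(1,n) if st[i,4]>15])
print("hub face -.109",proj("side",w([0,-.109,.14])))
A=cur();th=np.radians(64);W=tool(rim(-th,.06),64,.06);rows(A,W,5)
E
```

```text
red n 94 [386.  287.3] angle,rad [0.151 0.061]
[ 0.058 -1.603 -1.543  1.387  1.01   0.793  0.365  0.203] [-0.02  0.    0.25 -0.16  0.01 -0.01 -0.06  0.17 -0.03  0.15 -0.48 -0.46]
[((np.float64(375.5), np.float64(332.3)), 20)]
hub face -.109 [[378.39336645 314.87414384]]
5 x [ 0.0055  0.     -0.0008] [ 0.0002 -0.0786 -0.0003] -> [ 0.56  -0.065  0.174]
```

Emit:
arm_command([
  [0.3,[0.0055,0,-0.0008],[0,-0.0786,0]],
  [0.3,[0.0055,0,-0.0008],[0,-0.0786,0]],
  [0.3,[0.0055,0,-0.0008],[0,-0.0786,0]],
  [0.3,[0.0055,0,-0.0008],[0,-0.0786,0]],
  [0.3,[0.0055,0,-0.0008],[0,-0.0786,0]],
  [0.3,[0,0,0],[0,0,0]],
  [0.3,[0,0,0],[0,0,0]],
])

```text
clock: 13.35
position: [0.5596, -0.0647, 0.171]
orientation: [3.025, -0.212, 0.694]
wrist_force: [0.0, 0.4, 0.3]
width: 0.0598
grip_force: 0.0
```

```bash
python3 - <<'E'
from h import *
A=cur();th=np.radians(64);B=tool(rim(-th,.06),64);rows(A,B,4); rows(B,tool(rim(-th-.2,.06),64-np.degrees(.2)),4)
for a in(.2,.1,0,-.05): print(a,proj("side",pose(PR)(rim(a,.058,-.118)))[0]-[1.4,1])
E
```

```text
4 x [0.0004 0.     0.0144] [ 0.0001  0.0008 -0.0004] -> [ 0.586 -0.069  0.12 ]
4 x [ 0.0003 -0.      0.0018] [ 0.    0.05 -0.  ] -> [ 0.59  -0.069  0.114]
0.2 [386.1104778  288.10671591]
0.1 [382.35182877 287.45052301]
0 [378.53567032 287.10363306]
-0.05 [376.6192593  287.04748054]
```

Emit:
arm_command([
  [0.3,[0.0004,0,0.0144],[0,0,0]],
  [0.3,[0.0004,0,0.0144],[0,0,0]],
  [0.3,[0.0004,0,0.0144],[0,0,0]],
  [0.3,[0.0004,0,0.013],[0,0,0]],
  [0.3,[0,0,0],[0,0,0]],
  [1,[0,0,0],[0,0,0]],
  [1,[0,0,0],[0,0,0]],
  [1,[0,0,0],[0,0,0]],
  [1,[0,0,0],[0,0,0]],
])

```text
clock: 14.25
position: [0.5854, -0.0689, 0.1238]
orientation: [3.023, -0.212, 0.697]
wrist_force: [-4.8, -2.9, 4.5]
width: 0.0251
grip_force: 60.0
```

Emit:
arm_command([
  [1,[0.0003,0,0.0018],[0,0.05,0]],
  [1,[0.0003,0,0.0018],[0,0.05,0]],
  [1,[0.0003,0,0.0018],[0,0.05,0]],
  [1,[0.0003,0,0.0015],[0,0.035,0]],
  [1,[0,0,0],[0,0,0]],
  [1,[0,0,0],[0,0,0]],
])

```text
clock: 14.85
position: [0.5887, -0.0693, 0.1182]
orientation: [2.936, -0.206, 0.966]
wrist_force: [-22.9, -0.5, 12.0]
width: 0.025
grip_force: 63.3
```

```bash
python3 - <<'E'
from h import *
s=r.sense();print(s["joints"].round(2),s["wrist_force"].round(1),np.degrees(np.arcsin(-cur()[2,2])))
a=r.capture("side");cv2.imwrite("pics/s6.png",a);red(a)
hsv=cv2.cvtColor(a,cv2.COLOR_BGR2HSV);m=((hsv[...,0]<8)|(hsv[...,0]>172))&(hsv[...,1]>140)&(hsv[...,2]>90)
for v in range(274,296): 
    x=np.nonzero(m[v,340:440])[0]; 
    if len(x): print(v,(x+340).tolist())
E
```

```text
[-0.2  -0.2   1.92  0.05  0.78  1.49] [-22.9  -0.5  12. ] 53.570609960576924
red n 97 [378.8 286.2] angle,rad [-0.03   0.061]
280 [376, 377, 381]
281 [380, 381, 382]
282 [376, 377, 380, 381, 382]
283 [376, 377, 380, 381, 382]
284 [376, 377, 380, 381, 382]
285 [370, 371, 372, 373, 376, 377, 380, 381, 382]
286 [370, 371, 372, 373, 374, 375, 376, 377, 378, 379, 380, 381, 382, 383, 384, 385, 386, 387, 388]
287 [371, 372, 373, 374, 375, 376, 377, 378, 379, 380, 381, 382, 383, 384, 385, 386, 387]
288 [372, 373, 374, 375, 376, 377, 380, 381, 382, 383, 384, 385, 386]
289 [374, 375, 376, 377, 380, 381, 382, 383, 384]
290 [375, 376, 377, 380, 381, 382, 383]
291 [380, 381]
```

The wheel is at the top (red spans columns 370–388, predicted centre 378.5). I'll release it, back off and work out the latch approach.

Emit:
arm_command([
  [0.3,[0,0,0],[0,0,0]],
  [0.3,[0,0,0],[0,0,0]],
  [0.3,[0,0,0],[0,0,0]],
  [0.3,[0,0,-0.03],[0,0,0]],
  [0.3,[0,0,-0.03],[0,0,0]],
  [0.3,[0,0,-0.03],[0,0,0]],
  [0.3,[0,0,0],[0,0,0]],
])

```text
clock: 15.6
position: [0.5375, -0.0616, 0.1948]
orientation: [2.932, -0.205, 0.979]
wrist_force: [0.5, 0.4, 0.5]
width: 0.0604
grip_force: 0.0
```

```bash
python3 - <<'E'
from h import *
a=r.capture("side");cv2.imwrite("pics/s7.png",a);red(a)
# knob in side view: dark blob near predicted
u=proj("side",pose(PR)(knob(.7136)))[0]; x,y=u.astype(int)
g=cv2.cvtColor(a,cv2.COLOR_BGR2GRAY)[y-14:y+14,x-14:x+14]
ys,xs=np.nonzero(g<60);print(u,xs.mean()+x-14,ys.mean()+y-14,len(xs))
A=cur();W=tool(knob(.7136),70,.09);rows(A,W,6);B=tool(knob(.7136),70);rows(W,B,4)
E
```

```text
red n 96 [378.7 286.1] angle,rad [-0.032  0.062]
[385.06691593 219.94612178] 383.6666666666667 220.39455782312925 147
6 x [ 0.0227  0.     -0.0163] [ 0.0001 -0.0487 -0.0003] -> [ 0.606 -0.071  0.344]
4 x [-0.     -0.      0.0225] [-0.  0.  0.] -> [ 0.637 -0.076  0.26 ]
```

Emit:
arm_command([
  [0.3,[0.0227,0,-0.0163],[0,-0.0487,0]],
  [0.3,[0.0227,0,-0.0163],[0,-0.0487,0]],
  [0.3,[0.0227,0,-0.0163],[0,-0.0487,0]],
  [0.3,[0.0227,0,-0.0163],[0,-0.0487,0]],
  [0.3,[0.0227,0,-0.0163],[0,-0.0487,0]],
  [0.3,[0.0227,0,-0.0163],[0,-0.0487,0]],
  [0.3,[0,0,0],[0,0,0]],
  [0.3,[0,0,0],[0,0,0]],
  [0.3,[0,0,0],[0,0,0]],
])

```text
clock: 16.55
position: [0.6056, -0.0712, 0.3389]
orientation: [3.066, -0.214, 0.529]
wrist_force: [0.3, -0.8, -0.3]
width: 0.0596
grip_force: 0.0
```

```bash
python3 - <<'E'
from h import *
A=cur();B=tool(knob(.7136)-np.array([.002,0,0]),70);rows(A,B,4)
K=[tool(knob(a),70) for a in(.7136,.57,.43,.29,.15,0,-.03)]
for i in range(6): rows(K[i],K[i+1],2)
E
```

```text
4 x [0.0002 0.     0.0211] [ 0.      0.0019 -0.0004] -> [ 0.635 -0.075  0.26 ]
2 x [-0.0072  0.      0.0015] [-0.  0.  0.] -> [ 0.624 -0.074  0.252]
2 x [-0.0067 -0.      0.0024] [-0.  0.  0.] -> [ 0.614 -0.072  0.243]
2 x [-0.0063 -0.      0.0034] [-0.  0.  0.] -> [ 0.604 -0.071  0.232]
2 x [-0.0058  0.      0.0042] [-0.  0.  0.] -> [ 0.596 -0.07   0.22 ]
2 x [-0.0055  0.      0.0053] [-0.  0.  0.] -> [ 0.59  -0.069  0.206]
2 x [-0.001  -0.      0.0012] [-0.  0.  0.] -> [ 0.589 -0.069  0.204]
```

Emit:
arm_command([
  [0.3,[0,0,0.021],[0,0,0]],
  [0.3,[0,0,0.021],[0,0,0]],
  [0.3,[0,0,0.021],[0,0,0]],
  [0.3,[0,0,0.021],[0,0,0]],
  [0.3,[0,0,0],[0,0,0]],
  [1,[0,0,0],[0,0,0]],
  [1,[0,0,0],[0,0,0]],
  [1,[0,0,0],[0,0,0]],
  [1,[0,0,0],[0,0,0]],
])

```text
clock: 17.45
position: [0.6343, -0.0759, 0.2647]
orientation: [3.062, -0.215, 0.538]
wrist_force: [-4.7, -2.2, 6.1]
width: 0.0211
grip_force: 58.6
```

Emit:
arm_command([
  [1,[-0.007,0,0.0015],[0,0,0]],
  [1,[-0.007,0,0.0015],[0,0,0]],
  [1,[-0.0067,0,0.0024],[0,0,0]],
  [1,[-0.0067,0,0.0024],[0,0,0]],
  [1,[-0.0063,0,0.0034],[0,0,0]],
  [1,[-0.0063,0,0.0034],[0,0,0]],
  [1,[0,0,0],[0,0,0]],
])

```text
clock: 18.15
position: [0.6016, -0.0712, 0.2386]
orientation: [3.062, -0.214, 0.539]
wrist_force: [-11.4, -1.5, 10.9]
width: 0.0207
grip_force: 61.8
```

```bash
python3 - <<'E'
from h import *
A=cur();p=R.from_euler("z",-PR[2]).as_matrix()@(A[:3,3]-(r.hold_point_z+.033)*A[:3,2]-np.r_[PR[:2],0]);print("grasp press",p.round(4),"knob .29",knob(.29),"knob0",knob(0))
rows(A,tool(knob(.15),70),2);rows(tool(knob(.15),70),tool(knob(0),70),3)
E
```

```text
grasp press [-0.033  -0.1055  0.2872] knob .29 [-0.03045294 -0.105       0.28062048] knob0 [-0.045 -0.105  0.255]
2 x [-0.0057 -0.0003  0.0077] [ 0.0009  0.0002 -0.0005] -> [ 0.596 -0.07   0.22 ]
3 x [-0.0036  0.      0.0036] [-0.  0.  0.] -> [ 0.59  -0.069  0.206]
```

Emit:
arm_command([
  [1,[-0.0058,0,0.0042],[0,0,0]],
  [1,[-0.0058,0,0.0042],[0,0,0]],
  [1,[-0.0037,0,0.0036],[0,0,0]],
  [1,[-0.0037,0,0.0036],[0,0,0]],
  [1,[-0.0037,0,0.0036],[0,0,0]],
  [1,[0,0,0],[0,0,0]],
])

```text
clock: 18.75
position: [0.5867, -0.0685, 0.2082]
orientation: [3.065, -0.214, 0.531]
wrist_force: [-0.3, -0.1, -0.2]
width: -0.0
grip_force: 0.0
```

```bash
python3 - <<'E'
from h import *
A=cur();p=R.from_euler("z",-PR[2]).as_matrix()@(A[:3,3]-(r.hold_point_z+.033)*A[:3,2]-np.r_[PR[:2],0]);print("grasp press",p.round(4))
a=r.capture("side");cv2.imwrite("pics/s8.png",a);red(a)
E
```

```text
grasp press [-0.0479 -0.1049  0.2569]
red n 95 [378.8 286. ] angle,rad [-0.03   0.062]
```

Emit:
arm_command([
  [1,[0,0,-0.03],[0,0,0]],
  [0.5,[0,0,-0.04],[0,0,0]],
  [0.3,[0,0,-0.04],[0,0,0]],
  [0.3,[0,0,0],[0,0,0]],
])

```text
clock: 19.2
position: [0.5512, -0.0636, 0.321]
orientation: [3.06, -0.214, 0.552]
wrist_force: [-0.1, 0.4, 1.3]
width: 0.0434
grip_force: 0.0
```

```bash
cat >> h.py <<'E'
def latch(a,show=True):
    """match the dark knob disc against the reference template along the latch arc"""
    ref=cv2.imread("pics/side0.png");x,y=384,220;t=ref[y-9:y+10,x-9:x+10]
    best=[]
    for q in np.arange(-.05,1.0,.01):
        u=proj("side",pose(PR)(knob(q)))[0]+[-1.4,.4]; x,y=u.round().astype(int)
        g=cv2.cvtColor(a,cv2.COLOR_BGR2GRAY)
        yy,xx=np.mgrid[-9:10,-9:10];m=xx**2+yy**2<=25; k=(xx**2+yy**2>64)
        p=g[y-9:y+10,x-9:x+10].astype(float); best.append((p[m].mean()-.5*np.median(p[k]),round(q,2),x,y))
    best.sort();print("latch",best[:4])
E
python3 - <<'E'
from h import *
latch(cv2.imread("pics/side0.png"))
for n in("side","top"): 
    a=r.capture(n);cv2.imwrite(f"pics/{n}9.png",a)
    if n=="side": latch(a);red(a)
E
```

```text
latch [(np.float64(-7.462962962962962), np.float64(0.68), np.int64(382), np.int64(221)), (np.float64(-7.462962962962962), np.float64(0.69), np.int64(382), np.int64(221)), (np.float64(-7.425925925925924), np.float64(0.72), np.int64(384), np.int64(220)), (np.float64(-7.425925925925924), np.float64(0.73), np.int64(385), np.int64(220))]
latch [(np.float64(-6.648148148148145), np.float64(0.35), np.int64(363), np.int64(233)), (np.float64(-6.623456790123456), np.float64(0.37), np.int64(364), np.int64(232)), (np.float64(-6.246913580246911), np.float64(0.36), np.int64(364), np.int64(233)), (np.float64(-6.123456790123456), np.float64(0.4), np.int64(366), np.int64(231))]
red n 95 [378.8 286. ] angle,rad [-0.03   0.062]
```

```bash
python3 - <<'E'
from h import *
A=cur();q=knob(.37)-np.array([.002,0,0]);W=tool(q,70,.06);B=tool(q,70,-.007);rows(A,W,4);rows(W,B,4)
E
```

```text
4 x [0.007  0.     0.0077] [ 0.0001  0.0005 -0.0004] -> [ 0.587 -0.069  0.295]
4 x [ 0.     -0.      0.0168] [-0.  0.  0.] -> [ 0.61  -0.072  0.232]
```

Emit:
arm_command([
  [0.3,[0.007,0,0.0077],[0,0,0]],
  [0.3,[0.007,0,0.0077],[0,0,0]],
  [0.3,[0.007,0,0.0077],[0,0,0]],
  [0.3,[0.007,0,0.0077],[0,0,0]],
  [0.3,[0,0,0],[0,0,0]],
  [0.3,[0,0,0],[0,0,0]],
  [0.3,[0,0,0],[0,0,0]],
])

```text
clock: 20.0
position: [0.5867, -0.0686, 0.2938]
orientation: [3.064, -0.214, 0.534]
wrist_force: [-0.5, -0.3, -0.4]
width: 0.0596
grip_force: 0.0
```

```bash
python3 - <<'E'
from h import *
A=cur();q=knob(.37)-np.array([.002,0,0]);B=tool(q,70,-.007);rows(A,B,5);a=r.capture("side");latch(a)
E
```

```text
5 x [ 0.0002 -0.      0.0133] [ 0.0001  0.0008 -0.0003] -> [ 0.61  -0.072  0.232]
latch [(np.float64(-7.839506172839506), np.float64(0.37), np.int64(364), np.int64(232)), (np.float64(-7.47530864197531), np.float64(0.35), np.int64(363), np.int64(233)), (np.float64(-7.216049382716051), np.float64(0.38), np.int64(365), np.int64(232)), (np.float64(-7.216049382716051), np.float64(0.39), np.int64(365), np.int64(232))]
```

Emit:
arm_command([
  [0.3,[0.0002,0,0.0133],[0,0,0]],
  [0.3,[0.0002,0,0.0133],[0,0,0]],
  [0.3,[0.0002,0,0.0133],[0,0,0]],
  [0.3,[0.0002,0,0.0133],[0,0,0]],
  [0.3,[0.0002,0,0.0133],[0,0,0]],
  [0.3,[0,0,0],[0,0,0]],
  [0.3,[0,0,0],[0,0,0]],
  [1,[0,0,0],[0,0,0]],
  [1,[0,0,0],[0,0,0]],
  [1,[0,0,0],[0,0,0]],
  [1,[0,0,0],[0,0,0]],
])

```text
clock: 21.15
position: [0.6099, -0.0724, 0.2323]
orientation: [3.063, -0.215, 0.535]
wrist_force: [-4.0, -1.6, 2.7]
width: 0.021
grip_force: 58.4
```

Emit:
arm_command([
  [1,[-0.003,0,0.0018],[0,0,0]],
  [1,[-0.003,0,0.0019],[0,0,0]],
  [1,[-0.003,0,0.002],[0,0,0]],
  [1,[-0.003,0,0.0021],[0,0,0]],
  [1,[0,0,0],[0,0,0]],
])

```text
clock: 21.65
position: [0.6013, -0.0711, 0.2211]
orientation: [3.063, -0.215, 0.536]
wrist_force: [-6.0, -1.5, 5.4]
width: 0.021
grip_force: 59.0
```

Emit:
arm_command([
  [1,[-0.003,0,0.0021],[0,0,0]],
  [1,[-0.003,0,0.0022],[0,0,0]],
  [1,[-0.0029,0,0.0023],[0,0,0]],
  [1,[0,0,0],[0,0,0]],
])

```text
clock: 22.05
position: [0.5952, -0.0702, 0.2102]
orientation: [3.064, -0.215, 0.534]
wrist_force: [1.9, -3.8, -0.5]
width: 0.021
grip_force: 58.9
```

```bash
python3 - <<'E'
from h import *
a=r.capture("side");cv2.imwrite("pics/s10.png",a);latch(a);red(a);print(r.sense()["wrist_force"],r.sense()["joints"].round(2))
A=cur();p=R.from_euler("z",-PR[2]).as_matrix()@(A[:3,3]-(r.hold_point_z+.033)*A[:3,2]-np.r_[PR[:2],0]);print("grasp press",p.round(4),knob(.15))
E
```

```text
latch [(np.float64(23.827160493827158), np.float64(0.02), np.int64(351), np.int64(249)), (np.float64(23.827160493827158), np.float64(0.03), np.int64(351), np.int64(249)), (np.float64(26.81481481481481), np.float64(0.01), np.int64(350), np.int64(250)), (np.float64(26.876543209876544), np.float64(-0.02), np.int64(350), np.int64(252))]
red n 88 [378.8 286.5] angle,rad [-0.031  0.061]
[ 1.16367248 -3.74892218 -0.02240976] [-0.19 -0.04  1.5   0.02  1.33  1.52]
grasp press [-0.0393 -0.1053  0.2589] [-0.03840404 -0.105       0.26878115]
```

Emit:
arm_command([
  [1,[-0.0027,0,0.0025],[0,0,0]],
  [1,[-0.0026,0,0.0026],[0,0,0]],
  [1,[-0.0025,0,0.0027],[0,0,0]],
  [1,[0,0,0],[0,0,0]],
  [1,[0,0,0],[0,0,0]],
])

```text
clock: 22.6
position: [0.5899, -0.0693, 0.1998]
orientation: [3.065, -0.216, 0.531]
wrist_force: [-1.9, -5.5, 2.0]
width: 0.0208
grip_force: 59.1
```

Emit:
arm_command([
  [1,[-0.0015,0,0.002],[0,0,0]],
  [1,[-0.0015,0,0.002],[0,0,0]],
  [1,[0,0,0],[0,0,0]],
  [1,[0,0,0],[0,0,0]],
])

```text
clock: 23.0
position: [0.5896, -0.0695, 0.1967]
orientation: [3.062, -0.214, 0.537]
wrist_force: [3.6, -4.3, 4.8]
width: 0.0213
grip_force: 60.9
```

Emit:
arm_command([
  [1,[-0.001,0,0.002],[0,0,0]],
  [1,[-0.001,0,0.002],[0,0,0]],
  [1,[0,0,0],[0,0,0]],
  [1,[0,0,0],[0,0,0]],
])

```text
clock: 23.4
position: [0.5899, -0.0695, 0.1961]
orientation: [3.06, -0.213, 0.544]
wrist_force: [-6.6, -3.6, 18.0]
width: 0.0212
grip_force: 62.2
```

The latch is hard on its stop (18 N). I'll release it and check.

Emit:
arm_command([
  [0.3,[0,0,0],[0,0,0]],
  [0.3,[0,0,0],[0,0,0]],
  [0.3,[0,0,0],[0,0,0]],
  [0.3,[0,0,0],[0,0,0]],
  [0.3,[0,0,-0.04],[0,0,0]],
  [0.3,[0,0,-0.04],[0,0,0]],
  [0.3,[0,0,-0.04],[0,0,0]],
  [0.3,[-0.04,0,-0.03],[0,0,0]],
  [0.3,[-0.04,0,0],[0,0,0]],
  [0.3,[0,0,0],[0,0,0]],
])

```text
clock: 24.4
position: [0.4607, -0.0506, 0.304]
orientation: [3.065, -0.214, 0.531]
wrist_force: [-0.3, 0.1, 0.0]
width: 0.06
grip_force: 0.0
```

```bash
python3 - <<'E'
from h import *
a=r.capture("side");t=r.capture("top");cv2.imwrite("pics/s11.png",a);cv2.imwrite("pics/t11.png",t);latch(a);red(a)
print(proj("side",pose(PR)(knob(0))),proj("side",pose(PR)(knob(.08))))
g=cv2.cvtColor(a,cv2.COLOR_BGR2GRAY)[236:262,336:366];print((g<60).astype(int).sum(1),(g<60).astype(int).sum(0)); ys,xs=np.nonzero(g<55);print(xs.mean()+336,ys.mean()+236)
print(r.sense()["joints"].round(2),r.sense()["position"])
E
```

```text
latch [(np.float64(-4.26543209876543), np.float64(0.02), np.int64(351), np.int64(249)), (np.float64(-4.26543209876543), np.float64(0.03), np.int64(351), np.int64(249)), (np.float64(-4.228395061728392), np.float64(0.04), np.int64(351), np.int64(248)), (np.float64(-4.228395061728392), np.float64(0.05), np.int64(351), np.int64(248))]
red n 69 [378.6 287.3] angle,rad [-0.035  0.059]
[[351.47259035 250.10388753]] [[353.7596074  245.88652943]]
[ 0  0  0  0  0  0  0  0  2  7 12 13 15 14 14 15 14 13 12 10  7  3  0  0
  0  0] [ 0  0  0  0  0  0  0  5  9 11 11 12 13 13 12 11 10 12 10 10  8  4  0  0
  0  0  0  0  0  0]
349.6984126984127 251.47619047619048
[-0.2  -0.42  1.64  0.02  1.58  1.51] [ 0.46359796 -0.05120766  0.30548726]
```

```bash
cat >> h.py <<'E'
def down(x,z,back=0.):
    Rp=np.c_[[0,1,0],[1,0,0],[0,0,-1]].astype(float)
    return H(R.from_euler("z",PR[2]).as_matrix()@Rp,pose(PR)(np.array([x,0,z-r.hold_point_z-.033+back]))[0])
E
python3 - <<'E'
from h import *
rows(cur(),down(-.1315,.045,.15),12)
E
```

```text
12 x [ 0.0054 -0.0072  0.0145] [ 0.0226 -0.0226 -0.1296] -> [0.501 0.049 0.143]
```

Emit:
arm_command([
  [0.6,[0.0054,-0.0072,0.0145],[0.0226,-0.0226,-0.1296]],
  [0.6,[0.0054,-0.0072,0.0145],[0.0226,-0.0226,-0.1296]],
  [0.6,[0.0054,-0.0072,0.0145],[0.0226,-0.0226,-0.1296]],
  [0.6,[0.0054,-0.0072,0.0145],[0.0226,-0.0226,-0.1296]],
  [0.6,[0.0054,-0.0072,0.0145],[0.0226,-0.0226,-0.1296]],
  [0.6,[0.0054,-0.0072,0.0145],[0.0226,-0.0226,-0.1296]],
  [0.6,[0.0054,-0.0072,0.0145],[0.0226,-0.0226,-0.1296]],
  [0.6,[0.0054,-0.0072,0.0145],[0.0226,-0.0226,-0.1296]],
  [0.6,[0.0054,-0.0072,0.0145],[0.0226,-0.0226,-0.1296]],
  [0.6,[0.0054,-0.0072,0.0145],[0.0226,-0.0226,-0.1296]],
  [0.6,[0.0054,-0.0072,0.0145],[0.0226,-0.0226,-0.1296]],
  [0.6,[0.0054,-0.0072,0.0145],[0.0226,-0.0226,-0.1296]],
])

```text
clock: 25.7
position: [0.5022, 0.0499, 0.1423]
orientation: [-2.363, -2.068, 0.004]
wrist_force: [1.1, -0.1, 0.3]
width: 0.0344
grip_force: 0.0
```

Emit:
arm_command([
  [0.6,[0,0,0],[0,0,0]],
  [0.6,[0,0,0],[0,0,0]],
])

```text
clock: 25.9
position: [0.502, 0.0495, 0.1434]
orientation: [-2.372, -2.059, 0.001]
wrist_force: [0.5, -0.1, -0.4]
width: 0.0337
grip_force: 0.0
```

```bash
python3 - <<'E'
from h import *
print(r.sense()["joints"].round(2));B=down(-.1315,.045,.06);rows(cur(),B,5);rows(B,down(-.1315,.045),4)
E
```

```text
[0.02 0.02 1.54 0.   1.58 0.17]
5 x [-0.0001 -0.0002  0.018 ] [-0.0002 -0.0001 -0.0007] -> [0.501 0.049 0.053]
4 x [-0.    -0.     0.015] [0. 0. 0.] -> [ 0.501  0.049 -0.007]
```

Emit:
arm_command([
  [0.6,[0,0,0.03],[0,0,0]],
  [0.6,[0,0,0.03],[0,0,0]],
  [0.6,[0,0,0.03],[0,0,0]],
  [0.6,[0,0,0.02],[0,0,0]],
  [0.6,[0,0,0.01],[0,0,0]],
  [0.6,[0,0,0],[0,0,0]],
])

```text
clock: 26.5
position: [0.5011, 0.049, 0.0233]
orientation: [-2.371, -2.059, 0.002]
wrist_force: [-0.0, -0.6, 0.1]
width: 0.0342
grip_force: 0.0
```

Emit:
arm_command([
  [0.6,[0,0,0.01],[0,0,0]],
  [0.6,[0,0,0.01],[0,0,0]],
  [0.6,[0,0,0.01],[0,0,0]],
  [0.6,[0,0,0],[0,0,0]],
  [1,[0,0,0],[0,0,0]],
  [1,[0,0,0],[0,0,0]],
  [1,[0,0,0],[0,0,0]],
])

```text
clock: 27.2
position: [0.5015, 0.0494, -0.0059]
orientation: [-2.37, -2.062, -0.0]
wrist_force: [0.5, -0.2, 0.6]
width: 0.0107
grip_force: 58.5
```

Emit:
arm_command([
  [1,[0,-0.006,0],[0,0,0]],
  [1,[0,-0.007,0],[0,0,0]],
  [1,[0,-0.007,0],[0,0,0]],
  [1,[0,-0.007,0],[0,0,0]],
  [1,[0,-0.007,0],[0,0,0]],
  [1,[0,-0.007,0],[0,0,0]],
  [1,[0,-0.005,0],[0,0,0]],
  [1,[0,-0.004,0],[0,0,0]],
  [1,[0,0,0],[0,0,0]],
  [1,[0,0,0],[0,0,0]],
])

```text
clock: 28.2
position: [0.4524, 0.0566, -0.0059]
orientation: [2.369, 2.062, 0.003]
wrist_force: [7.0, 3.9, -0.7]
width: 0.0108
grip_force: 59.7
```

Emit:
arm_command([
  [0.6,[0,0,0],[0,0,0]],
  [0.6,[0,0,0],[0,0,0]],
  [0.6,[0,0,0],[0,0,0]],
  [0.6,[0,0,-0.02],[0,0,0]],
  [0.6,[0,0,-0.04],[0,0,0]],
  [0.6,[0,0,-0.05],[0,0,0]],
  [0.6,[0,0,-0.05],[0,0,0]],
  [0.6,[0,-0.03,-0.05],[0,0,0]],
  [0.6,[0,-0.03,0],[0,0,0]],
  [0.6,[0,0,0],[0,0,0]],
  [0.6,[0,0,0],[0,0,0]],
  [0.6,[0,0,0],[0,0,0]],
])

```text
clock: 29.4
position: [0.3966, 0.0638, 0.1958]
orientation: [-2.369, -2.061, 0.003]
wrist_force: [-0.4, 0.2, 0.4]
width: 0.0338
grip_force: 0.0
```

```bash
python3 - <<'E'
from h import *
a=r.capture("side");latch(a);red(a);t=r.capture("top")
print("handle side out/in",proj("side",pose(PR)([-.18,0,.042])),proj("side",pose(PR)([-.13,0,.042])))
s=cv2.resize(a[200:375,210:450],None,fx=1.8,fy=1.8);b=cv2.resize(t[140:375,195:470],None,fx=1.3,fy=1.3)
h=min(len(s),len(b));cv2.imwrite("pics/fin.png",np.hstack([s[:h],b[:h]])); print(s.shape,b.shape)
E
```

```text
latch [(np.float64(-4.966049382716051), np.float64(0.02), np.int64(351), np.int64(249)), (np.float64(-4.966049382716051), np.float64(0.03), np.int64(351), np.int64(249)), (np.float64(-4.253086419753089), np.float64(0.04), np.int64(351), np.int64(248)), (np.float64(-4.253086419753089), np.float64(0.05), np.int64(351), np.int64(248))]
red n 69 [378.5 287.4] angle,rad [-0.038  0.059]
handle side out/in [[280.47294256 315.37694405]] [[307.08798676 316.97073684]]
(315, 432, 3) (306, 358, 3)
```

View pics/fin.png

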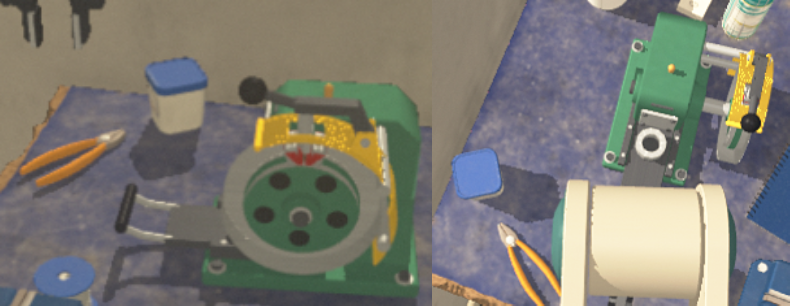

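The final picture shows the latch down (knob at crop (252,90)), the red mark at the top under the window (305,155), and the slide drawn out (handle at (126,208)). The bystanders haven't moved and the gripper is clear.

```bash
python3 -c "
from workcell import r
print(r.close_job())"
```

```text
the job is handed in; nothing more can be done
None
```

The job is handed in (no verdict came back): the red-marked notch is at the top with the latch fully down in it, and the die slide is pulled out about 50 mm. The tub, reel and cutters look undisturbed, and the gripper is clear of everything.

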